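Set out the bench for gel staining

ROBOT

A 6-joint arm with a two-finger parallel gripper is mounted at the origin on the work surface. World frame = base frame: x ahead of the robot, y to its left, z up, the work surface at z = 0. Lengths are in m, angles in degrees, forces in N, time in s.
With the tool pointing down it reaches from about 0.4 to 0.825 m from the base axis. Payload 7 kg.
Tool frame: the origin (TCP) lies on the centre line of the jaws, within the pads' length; the fingertips stand 8 mm ahead of it and the grasp point (between the pads) lies 11 mm behind it; z points along the fingers, y is the line along which they close (so a half turn about z gives the same grasp; the last joint's range is limited). The gripper opens to 88 mm and grips with 3 to 60 N. Pads are 19 mm wide; open, the fingers measure 130 mm over their backs; the gripper's body (78 mm by 193 mm) begins 47 mm behind the grasp point.
Start: joints at [84.059, 20.546, 0.682, 0, -70.136, -16.507], TCP at [0.258, 0.624, 0.235] pointing down, gripper open.
Joint ranges: [-176.03, 176.03], [-82.01, 121.73], [-58.28, 71.71], [-173.87, 95.51], [-174.79, -0.11], [-173.66, 173.66]. Speed limits (degrees/s): [136.94, 136.94, 172.46, 180, 180, 180].

INTERFACE

Orientations are given as [roll, pitch, yaw] about the fixed x, y, z axes, in that order (R = Rz(yaw) Ry(pitch) Rx(roll)).
In Python, from plant import r gives the robot as it stands.
- The arm moves only by the tool carry_out, never from a script. Its argument "targets" is a list of rows, each a list of 6 numbers: the shift along the tool's x, y, z scaled (see below), then the turn, a rotation vector about the tool's x, y, z scaled (see below). A call has 1 to 5 rows; each row shifts and turns the commanded pose from where the row before left it, along the tool's axes as they then stand; what a row does not reach is not made up. The controller multiplies each number of a shift by 0.5 m and each number of a turn by 60 degrees. A row lasts 1/8 s, in which the tool goes at most 62.5 mm and 10.7 degrees, less where a joint would pass 70% of its speed; a pose out of reach is approached as far as the arm can. A call with a number of a shift or a turn outside -1 to 1 is refused whole. A call with a gripper value outside its range is refused whole. "hand" is the opening, from 0 (shut) to 1 (fully open), set as the call begins (left out, the last holds). The fingers move at their own pace and stop on an object; "squeeze" is the grip in N (left out, the last holds). Time passes only in rows, so rows that do not move let the fingers close. It gives the time, the measured TCP pose, the force, the opening and the grip force at its end, in the units of the state.
- r.get_state(): the state, without advancing time (a new reading comes with each control period).
- r.capture(name): name is "side" or "top"; returns the picture (480x640x3 uint8, red, green, blue); there is no depth.
- r.camera_info(name): a dict with "K" (3x3 intrinsics, pixels), "distortion" ([k1, k2, p1, p2, k3] as OpenCV has them; the pictures are not rectified), "eye" and "attitude" of the camera in the world. Camera axes: x right, y down, z forward; pixel columns grow to the right and rows downward; lengths in m; the calibration is good to about 2 mm. A picture is of the moment at which its call begins. camera_info takes no time and is no camera call.
- r.close_job(): hands the job in; it is judged then, once.
The state is a dict: "time_s": time; "joints": joint angles; "qd": joint speeds; "joint_torque": joint torques, N m; "tcp_pos": TCP position; "eef_rot": TCP orientation; "contact_force": force on the tool from outside, world axes, zero at the start; "moment": the same for the moment, N m; "gripper_width": finger opening in m; "gripper_force": force on a finger pad.
Only numpy, scipy, OpenCV 4.12 (cv2) and the standard library are available. Lean on these libraries where they do the work, as an engineer would, in place of code of your own. Each camera call takes 0.05 s, during which the arm holds its last target. There are 200 camera calls.

TASK

Set the bench out for gel staining: put the flat round dish on the middle of the gel viewer's dark window, stand the tall bottle midway between the tube rack and the gel viewer, and stand the beaker just behind the tube rack (on its side away from the robot), centred on the rack's length with a finger's width of gap. Load the rocking shaker with the two squat jars, one on each dark disc of its platform, so that the platform stays level. Everything must end upright and let go, and the pipette must stay where it lies.

Things in the scene. Friction and masses are not known exactly. Their poses are not given: they have to be found in the camera images.
- dish: Closed flat round culture dish, white plastic, grey disc on its lid: lower part 51 mm across and 8 mm high, lid 55 mm across from 8 to 18 mm height, 0.05 kg. Origin: centre of its underside, z up. Starts in the row of loose things behind the equipment, lying on the bench.
- bottle: Tall narrow closed bottle, white plastic, black cap, 42 mm across, 105 mm high with cap, straight-sided up to about 65 mm, about 0.15 kg. Origin: centre of its underside, z up. Starts upright in the same row.
- beaker: Small open grey plastic beaker, empty, 65 mm high, 56 mm across at the rim, 52 mm at the foot, walls 3 mm, about 0.08 kg. Origin: centre of its underside, z up. Starts upright in the same row.
- jar_a: One of two identical squat jars of amber glass with white screw caps, 50 mm across, 55 mm high, 0.2 kg each, straight-sided up to about 40 mm. Origin: centre of its underside, z up. Starts upright in the same row. Either jar may go on either side.
- jar_b: The other squat jar, identical to jar_a.
- tube_rack: Yellow tube rack, fixed, 60 mm deep (its x), 150 mm long (its y), 35 mm high, some white tube caps 10 mm above its top. Origin: centre of its underside; x points roughly away from the robot (its back is at x = +30 mm). It and the viewer stand side by side, about 85 to 120 mm apart, either one on the left.
- viewer: Orange gel viewer box, fixed, 110 mm deep (its x) by 130 mm wide (its y); flat dark window, 82 by 84 mm, in the middle of its top, surface 42 mm above the bench; grey strip along its right edge. Origin: centre of its underside, below the window's centre; x points roughly away from the robot.
- shaker: White rocking shaker, fixed, on the left. Its aluminium platform, 120 (x) by 240 mm (y), rocks left-right about an axle along x at 70 mm height; its top is 85 mm above the bench when level. Two dark discs, 58 mm across, centred at y = +75 and -75 mm, x = 0; a lip 8 mm high along each end. Origin: centre of the base's underside (level, does not rock), x roughly away from the robot.
- platform (a joint): Tilt of the shaker's platform, rad: 0 level, positive = left (+y) side up; stops at +-0.12. A light spring (0.8 N m/rad) centres it. One jar on a disc tips it to the stop (that disc sinks 9 mm, the other rises 9 mm); two jars placed alike balance it. About 2 N on the raised disc presses it level.
- pipette: Hand pipette lying on the bench between the shaker and the other equipment, black with white shaft, about 226 mm long and up to 34 mm wide, 26 mm high, lying along x. Origin: on the bench near the middle of its length. To be left alone.
Things that resemble listed ones, but are neither listed nor needed, are in the scene too. Leave any yellow look-alike of the jar_a alone. What is shaped like the dish but purple is not meant.

How it is judged:
By the outcome, as a careful person would: the job done as asked, in the order asked, and still so for the second after the job is handed in, with the robot touching nothing.
It also fails if it takes over 141 s, if anything falls off the work surface, if the arm or the gripper's body presses on something with over 40 N, if the wrist force passes 120 N, or if a joint passes its speed limit or range.

## Working session

There is one attempt and no reset: what is moved stays moved. The work goes in short steps, Python scripts to look and compute and a tool call to move; the robot and the scene stay as the last step left them, time stands still between calls to the robot, and variables do not carry over. Pictures are saved under pics/ and viewed, at most 14 in all, crops included, and the job is handed in when it is done.

Besides the shell and the picture viewer there is one more tool, called after "Call:" by a JSON object that holds its "name" and its "arguments", one argument or row to a line. carry_out: Moves the arm, as the interface text tells. Its arguments: {"type":"object","properties":{"targets":{"type":"array","items":{"type":"array","items":{"type":"number","minimum":-1,"maximum":1}}},"hand":{"type":"number"},"squeeze":{"type":"number"}},"required":["targets"]}

```bash
mkdir -p pics; ls; python3 - <<'E'
from plant import r
import cv2
for n in("top","side"):
    cv2.imwrite(f"pics/{n}0.png",r.capture(n)[:,:,::-1]); print(r.camera_info(n))
print(r.get_state())
E
```

```text
pics
{'K': array([[486.80797688,   0.        , 321.39252833],
       [  0.        , 486.80797688, 234.89016508],
       [  0.        ,   0.        ,   1.        ]]), 'distortion': array([-0.06533262,  0.        ,  0.        ,  0.        ,  0.        ]), 'eye': array([ 0.53180509, -0.03230143,  0.96150921]), 'attitude': array([-175.31691574,    0.62715524,  -90.47205436])}
{'K': array([[434.37257363,   0.        , 319.85827101],
       [  0.        , 434.37257363, 243.52655063],
       [  0.        ,   0.        ,   1.        ]]), 'distortion': array([-0.07937776,  0.        ,  0.        ,  0.        ,  0.        ]), 'eye': array([ 0.22067541, -0.43500019,  0.68182574]), 'attitude': array([-137.37442216,   -0.43903418,  -42.02089616])}
{'time_s': 0.1, 'joints': array([ 8.40573283e+01,  2.05859876e+01,  6.41276703e-01, -1.76232535e-02,
       -7.01345366e+01, -1.65043000e+01]), 'qd': array([-0.01168981,  0.00863371,  0.09668692,  0.10019967,  0.13779722,
       -0.01244122]), 'joint_torque': array([-1.41344633e-03, -5.84164739e+01,  2.93752152e+01,  7.01564983e+00,
        1.01522266e-02, -5.13149485e-05]), 'tcp_pos': array([0.25762737, 0.6234701 , 0.233749  ]), 'eef_rot': array([ 1.7991931e+02, -6.6297659e-03, -2.2452967e+01]), 'contact_force': array([-0.10967902,  0.4433059 ,  0.16476149]), 'moment': array([-0.00066003,  0.0107492 ,  0.02152865]), 'gripper_force': 0.0, 'gripper_width': 0.08783447815731155}
```

View pics/top0.png

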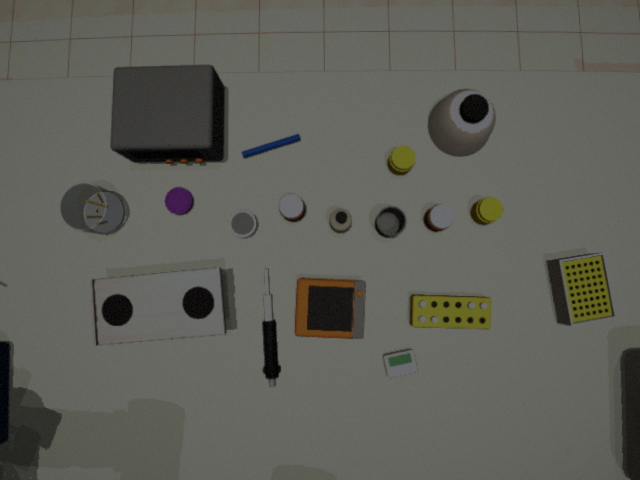

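View pics/side0.png

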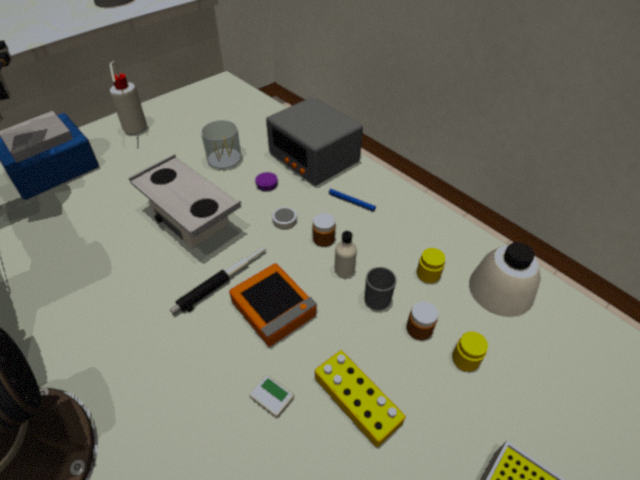

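In the top view the candidates are:
- **Dish:** (243,224), white with a grey disc. The purple (179,201) is a decoy.
- **Jars:** amber with white caps at (291,207) and (439,217). The yellow (402,159) and (488,210) are decoys.
- **Bottle:** (341,218), small with a black cap. The big flask at (462,122) is a decoy.
- **Beaker:** grey (390,222). The glass (105,212) is a decoy.
- **Fixed equipment:** viewer (331,308), yellow rack (451,312; the white-sided box at (582,288) is a decoy), shaker (160,306), pipette (270,330).

Next is one close crop plus measuring.

```bash
cat > h.py <<'E'
from plant import r
import numpy as np, cv2
from scipy.spatial.transform import Rotation as R
def ray(n,u,v):
    c=r.camera_info(n); p=cv2.undistortPoints(np.array([[[u,v]]],float),c["K"],c["distortion"])[0,0]
    return c["eye"],R.from_euler("xyz",c["attitude"],degrees=True).as_matrix()@np.array([*p,1])
def pt(n,u,v,z):
    e,d=ray(n,u,v); return e+d*(z-e[2])/d[2]
def px(n,P):
    c=r.camera_info(n); M=R.from_euler("xyz",c["attitude"],degrees=True).as_matrix().T
    return cv2.projectPoints(np.array([P],float),cv2.Rodrigues(M)[0],-M@c["eye"],c["K"],c["distortion"])[0][0,0]
def blob(mask,u,v,rad):
    """largest contour of mask within rad of (u,v)"""
    m=np.zeros_like(mask); cv2.circle(m,(int(u),int(v)),rad,255,-1); m&=mask
    cs=cv2.findContours(m,cv2.RETR_EXTERNAL,cv2.CHAIN_APPROX_NONE)[0]
    return max(cs,key=cv2.contourArea)
def rectpose(n,cnt,z):
    P=np.array([pt(n,*p[0],z)[:2] for p in cnt],np.float32)*1000
    return cv2.minAreaRect(P)
E
python3 - <<'E'
from h import *
im=cv2.imread("pics/top0.png"); hsv=cv2.cvtColor(im,cv2.COLOR_BGR2HSV)
cv2.imwrite("pics/c0.png",cv2.resize(im[185:345,220:505],None,fx=2.8,fy=2.8,interpolation=cv2.INTER_CUBIC))
for u,v in [(243,224),(291,203),(440,214),(341,217),(390,215),(330,308),(300,308),(420,300),(117,309),(198,303),(160,280)]: print((u,v),hsv[v,u])
dark=cv2.inRange(hsv,(0,0,0),(179,255,60)); yel=cv2.inRange(hsv,(20,120,60),(38,255,255)); ora=cv2.inRange(hsv,(3,130,60),(18,255,255))
for nm,m,u,v,rad,z in[("disc1",dark,117,309,22,.085),("disc2",dark,198,303,22,.085),("window",dark,331,308,32,.042),("rack",yel,451,312,48,.035),("viewer",ora,330,308,45,.042),("botcap",dark,341,217,12,.105)]:
    print(nm,rectpose("top",blob(m,u,v,rad),z))
E
```

```text
(243, 224) [12 18 70]
(291, 203) [120   9 111]
(440, 214) [114  12 109]
(341, 217) [160  31  25]
(390, 215) [ 0  9 59]
(330, 308) [60  9 27]
(300, 308) [ 16 194 104]
(420, 300) [ 30 170  93]
(117, 309) [  0 102  10]
(198, 303) [30 55 14]
(160, 280) [105   5 104]
disc1 ((471.10791015625, 349.22998046875), (56.12168884277344, 56.12123489379883), 0.8993113040924072)
disc2 ((483.5978088378906, 200.02706909179688), (55.66914367675781, 54.687076568603516), 0.3271186947822571)
window ((468.86773681640625, -38.697723388671875), (86.58509063720703, 81.61680603027344), 87.04772186279297)
rack ((460.4212951660156, -266.8411865234375), (149.03860473632812, 59.80509948730469), 87.92332458496094)
viewer ((470.1100158691406, -27.289031982421875), (108.00796508789062, 107.84173583984375), 87.05921173095703)
botcap ((633.5198364257812, -58.478309631347656), (20.072429656982422, 20.14739990234375), 44.550254821777344)
```

View pics/c0.png

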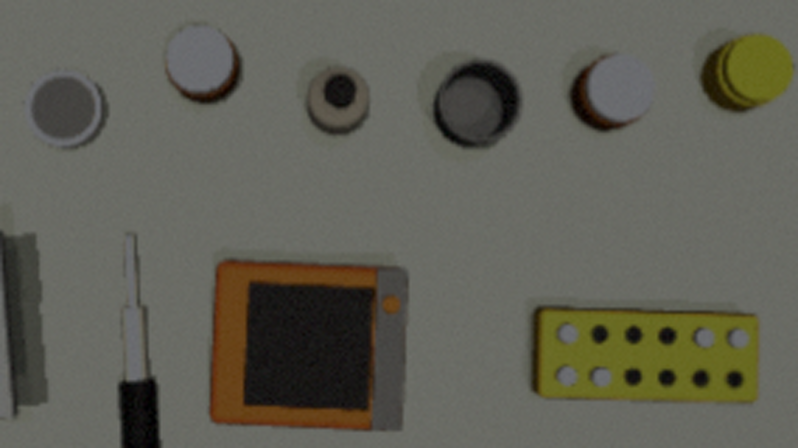

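```bash
python3 - <<'E'
from h import *
im=cv2.imread("pics/top0.png"); hsv=cv2.cvtColor(im,cv2.COLOR_BGR2HSV); H,S,V=cv2.split(hsv)
g=cv2.GaussianBlur(V,(3,3),0)
print("bench V,S,H",hsv[250,243],hsv[230,315])
def rep(nm,c,z,n="top"):
    P=np.array([pt(n,*p[0],z)[:2] for p in c],np.float32)*1000
    (x,y),ax,_=cv2.fitEllipse(P); print(nm,round(x,1),round(y,1),np.round(ax,1))
# jar caps: bluish hue bright vs greenish bench
cap=((H>90)&(H<150)&(V>70)).astype(np.uint8)*255
for nm,u,v in(("jarA",291,205),("jarB",440,215)): rep(nm,blob(cap,u,v,18),.055)
dk=((V<84)).astype(np.uint8)*255
print(V[224,225:262])
rep("dishgrey",blob((g<88).astype(np.uint8)*255,243,224,11),.018)
print(V[222,370:410],V[200:245,390])
yel=cv2.inRange(hsv,(20,120,40),(38,255,255))
for u,v,rr in((402,155,17),(489,208,17)): rep("yellow",blob(yel,u,v,rr),.055)
# bases seen in side view: print predicted pixels
for nm,P in(("bottlecap",(.6335,-.0585,.105)),):print(nm,px("side",P))
for nm,P in(("pipL",(268,268)),("pipR",(271,380))): print(nm,pt("top",*P,.01)[:2])
E
```

```text
bench V,S,H [ 35  14 107] [ 30  12 106]
jarA 662.0 33.9 [41.1 42.3]
jarB 639.9 -248.9 [41.1 42.5]
[107 107 105 107 111 108  81  72  64  70  69  67  68  66  67  69  68  69
  70  69  69  67  67  66  70  69  67  67  74 106 103  65  58  75 104 108
 109]
dishgrey 632.9 131.1 [39.1 40.9]
[ 99  98  97  90  72  30  33  66  66  65  68  69  70  68  71  69  68  69
  69  68  70  68  67  70  66  59  52  53  48  23  18  17  22  20  34  62
  84 105 107 105] [110 105 108 110 105  90  71  48  16  20  14  13  23  50  63  59  63  66
  66  68  70  69  70  70  71  68  69  65  61  60  62  58  59  55  57  50
  44  56  88 103 105 103 105 106 108]
yellow 749.6 -176.1 [46.7 51.7]
yellow 650.7 -337.4 [47.  54.3]
bottlecap [347.0817167  233.64438438]
pipL [0.54585268 0.08238282]
pipR [0.32987317 0.07699743]
```

Call:
{"name": "carry_out", "arguments": {
  "targets": [
    [0,0,0,0,0,0.161],
    [0,0,0,0,0,0.161],
    [0,0,0,0,0,0.161],
    [0,0,0,0,0,0.161],
    [0,0,0,0,0,0.161]
  ],
  "hand": 1,
  "squeeze": 15
}}

```text
time_s: 0.72
tcp_pos: [0.2577, 0.6236, 0.234]
eef_rot: [180.0, -0.0, -71.1]
contact_force: [0.1, -0.2, 0.9]
gripper_width: 0.0877
gripper_force: 0.0
```

Call:
{"name": "carry_out", "arguments": {
  "targets": [
    [0,0,0,0,0,0.161],
    [0,0,0,0,0,0.16],
    [0,0,0,0,0,0]
  ]
}}

```text
time_s: 1.1
tcp_pos: [0.2577, 0.6236, 0.2341]
eef_rot: [180.0, -0.0, -89.9]
contact_force: [1.2, -0.0, -0.5]
gripper_width: 0.0878
gripper_force: 0.0
```

```bash
python3 - <<'E'
from h import *
s=r.get_state(); print(s["joints"].round(1),s["tcp_pos"],s["eef_rot"]); print(pt("top",390.1,220.9,.065))
E
```

```text
[ 84.1  20.6   0.7  -0.  -70.1 -84. ] [0.2576668  0.62361814 0.23409572] [ 1.79985886e+02 -4.52501560e-02 -8.99461228e+01]
[ 0.6301596  -0.15054876  0.065     ]
```

Call:
{"name": "carry_out", "arguments": {
  "targets": [
    [0.0985,-0.075,0,0,0,0],
    [0.0985,-0.075,0,0,0,0],
    [0.0985,-0.075,0,0,0,0],
    [0.0985,-0.075,0,0,0,0],
    [0.0985,-0.075,0,0,0,0]
  ]
}}

```text
time_s: 1.72
tcp_pos: [0.4461, 0.3759, 0.2347]
eef_rot: [-180.0, 0.0, -89.7]
contact_force: [0.2, 1.0, 0.2]
gripper_width: 0.0877
gripper_force: 0.0
```

Call:
{"name": "carry_out", "arguments": {
  "targets": [
    [0.0985,-0.075,0,0,0,0],
    [0.0985,-0.075,0,0,0,0],
    [0.0985,-0.075,0,0,0,0],
    [0.0985,-0.075,0,0,0,0],
    [0.0985,-0.075,0,0,0,0]
  ]
}}

```text
time_s: 2.35
tcp_pos: [0.6337, 0.1295, 0.2346]
eef_rot: [-180.0, 0.0, -89.7]
contact_force: [0.6, 1.7, -0.1]
gripper_width: 0.0875
gripper_force: 0.0
```

Call:
{"name": "carry_out", "arguments": {
  "targets": [
    [0,0,0.1,0,0,0],
    [0,0,0.1,0,0,0],
    [0,0,0.1,0,0,0],
    [0,0,0,0,0,0]
  ]
}}

```text
time_s: 2.85
tcp_pos: [0.6299, 0.1299, 0.0805]
eef_rot: [179.6, -0.2, -89.9]
contact_force: [0.3, -0.6, 0.6]
gripper_width: 0.0874
gripper_force: 0.0
```

Call:
{"name": "carry_out", "arguments": {
  "targets": [
    [-0.002,0,0.05,0,0,0],
    [0,0,0.05,0,0,0],
    [0,0,0,0,0,0],
    [0,0,0,0,0,0]
  ]
}}

```text
time_s: 3.35
tcp_pos: [0.634, 0.1329, 0.0369]
eef_rot: [-179.8, 0.0, -89.9]
contact_force: [0.0, 0.6, 1.4]
gripper_width: 0.088
gripper_force: 0.0
```

Call:
{"name": "carry_out", "arguments": {
  "targets": [
    [0,0,0.025,0,0,0],
    [0,0,0.023,0,0,0],
    [0,0,0,0,0,0],
    [0,0,0,0,0,0]
  ]
}}

```text
time_s: 3.85
tcp_pos: [0.6352, 0.133, 0.0113]
eef_rot: [-179.7, 0.1, -90.0]
contact_force: [6.1, 0.3, 0.3]
gripper_width: 0.0877
gripper_force: 0.0
```

Call:
{"name": "carry_out", "arguments": {
  "targets": [
    [0,0,0,0,0,0],
    [0,0,0,0,0,0],
    [0,0,0,0,0,0],
    [0,0,0,0,0,0],
    [0,0,0,0,0,0]
  ],
  "hand": 0,
  "squeeze": 12
}}

```text
time_s: 4.47
tcp_pos: [0.6352, 0.133, 0.0114]
eef_rot: [-179.7, 0.1, -90.0]
contact_force: [7.2, 0.5, 0.6]
gripper_width: 0.0545
gripper_force: 12.0
```

Call:
{"name": "carry_out", "arguments": {
  "targets": [
    [0,-0.01,0,0,0,0],
    [0,0,-0.03,0,0,0],
    [0,0,-0.1,0,0,0],
    [0,0,-0.1,0,0,0],
    [0,0,0,0,0,0]
  ]
}}

```text
time_s: 5.1
tcp_pos: [0.6403, 0.1333, 0.1311]
eef_rot: [-179.5, 0.2, -90.0]
contact_force: [-0.4, -0.3, -1.4]
gripper_width: 0.0547
gripper_force: 12.0
```

```bash
python3 - <<'E'
from h import *
cv2.imwrite("pics/t1.png",r.capture("top")[80:380,60:500,::-1]); s=r.get_state(); print(s["contact_force"],s["tcp_pos"])
E
```

```text
[ 0.00585204 -0.23482709 -0.87778368] [0.63875175 0.13278228 0.12843792]
```

View pics/t1.png

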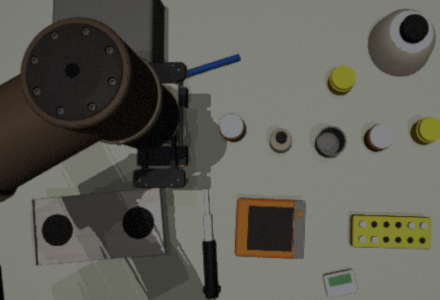

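Call:
{"name": "carry_out", "arguments": {
  "targets": [
    [0.085,0.085,0,0,0,0],
    [0.085,0.085,0,0,0,0],
    [0.085,0.085,0,0,0,0],
    [0.085,0.085,0,0,0,0],
    [0,0,0,0,0,0]
  ]
}}

```text
time_s: 5.78
tcp_pos: [0.4635, -0.0401, 0.1249]
eef_rot: [179.8, -0.0, -90.2]
contact_force: [1.0, 0.0, -0.5]
gripper_width: 0.0548
gripper_force: 12.0
```

Call:
{"name": "carry_out", "arguments": {
  "targets": [
    [0,0,0.06,0,0,0],
    [0,0,0.06,0,0,0],
    [0,0,0,0,0,0],
    [0,0,0,0,0,0]
  ]
}}

```text
time_s: 6.28
tcp_pos: [0.4682, -0.0375, 0.066]
eef_rot: [180.0, -0.0, -90.0]
contact_force: [-0.2, 0.5, 0.2]
gripper_width: 0.0546
gripper_force: 12.0
```

Call:
{"name": "carry_out", "arguments": {
  "targets": [
    [0,-0.001,0.012,0,0,0],
    [0,0,0.011,0,0,0],
    [0,0,0,0,0,0],
    [0,0,0,0,0,0]
  ]
}}

```text
time_s: 6.78
tcp_pos: [0.4682, -0.0377, 0.0542]
eef_rot: [-180.0, -0.0, -90.0]
contact_force: [0.9, -0.1, 0.0]
gripper_width: 0.0543
gripper_force: 12.0
```

Call:
{"name": "carry_out", "arguments": {
  "targets": [
    [0,0,0,0,0,0],
    [0,0,0,0,0,0],
    [0,0,0,0,0,0],
    [0,0,0,0,0,0],
    [0,0,0,0,0,0]
  ],
  "hand": 1
}}

```text
time_s: 7.4
tcp_pos: [0.4682, -0.0377, 0.0541]
eef_rot: [-180.0, 0.0, -90.0]
contact_force: [-0.2, 0.3, 1.4]
gripper_width: 0.0873
gripper_force: 0.0
```

Call:
{"name": "carry_out", "arguments": {
  "targets": [
    [0,0,-0.05,0,0,0],
    [0,0,-0.09,0,0,0],
    [0,0,-0.09,0,0,0],
    [0,0,0,0,0,0]
  ]
}}

```text
time_s: 7.9
tcp_pos: [0.4704, -0.0372, 0.1726]
eef_rot: [-179.6, 0.1, -90.0]
contact_force: [-0.3, 1.1, -0.6]
gripper_width: 0.0873
gripper_force: 0.0
```

Call:
{"name": "carry_out", "arguments": {
  "targets": [
    [0.014,-0.11,0,0,0,0],
    [0.014,-0.11,0,0,0,0],
    [0.014,-0.11,0,0,0,0],
    [0,0,0,0,0,0],
    [0,0,0,0,0,0]
  ]
}}

```text
time_s: 8.52
tcp_pos: [0.6324, -0.0589, 0.1674]
eef_rot: [179.8, -0.0, -90.0]
contact_force: [0.2, 0.3, -0.1]
gripper_width: 0.0879
gripper_force: 0.0
```

```bash
python3 - <<'E'
from h import *
im=np.ascontiguousarray(r.capture("top")[:,:,::-1]); cv2.imwrite("pics/t2.png",cv2.resize(im[180:350,270:500],None,fx=3,fy=3)); s=r.get_state(); print(s["contact_force"],s["tcp_pos"])
V=cv2.cvtColor(im,cv2.COLOR_BGR2HSV)[:,:,2]
m=((V>55)).astype(np.uint8)*255
c=blob(m,331,308,19); P=np.array([pt("top",*p[0],.06)[:2] for p in c],np.float32)*1000
print("dish",cv2.fitEllipse(P))
E
```

```text
[0.06111287 0.00478601 0.03739403] [ 0.63216428 -0.05877038  0.16816018]
dish ((468.9502868652344, -38.18888854980469), (55.83578109741211, 56.20146179199219), 19.548486709594727)
```

View pics/t2.png

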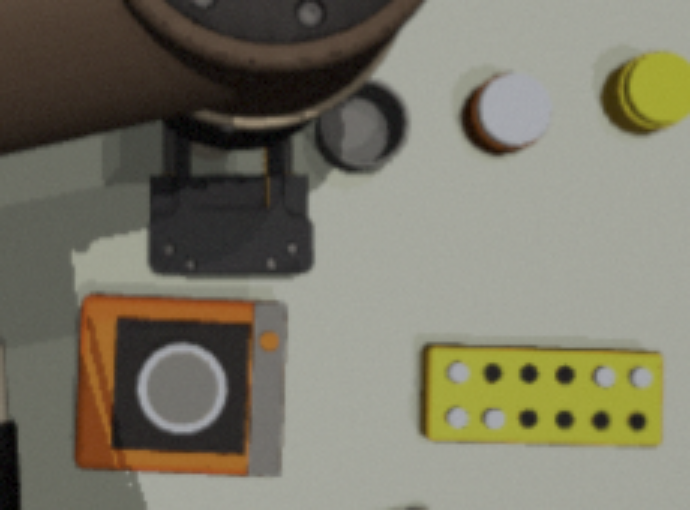

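The dish sits centred on the window at crop (182,388). Its measured centre is within 1 mm of the window's. Next, the bottle.

Call:
{"name": "carry_out", "arguments": {
  "targets": [
    [0,0,0.075,0,0,0],
    [0,0,0.075,0,0,0],
    [0,0,0.05,0,0,0],
    [0,0,0.03,0,0,0],
    [0,0,0,0,0,0]
  ]
}}

```text
time_s: 9.2
tcp_pos: [0.6324, -0.0586, 0.0538]
eef_rot: [179.9, -0.0, -90.0]
contact_force: [-0.3, -0.5, 0.2]
gripper_width: 0.0879
gripper_force: 0.0
```

Call:
{"name": "carry_out", "arguments": {
  "targets": [
    [0,0,0,0,0,0],
    [0,0,0,0,0,0],
    [0,0,0,0,0,0],
    [0,0,0,0,0,0],
    [0,0,0,0,0,0]
  ],
  "hand": 0,
  "squeeze": 15
}}

```text
time_s: 9.82
tcp_pos: [0.6332, -0.0588, 0.0541]
eef_rot: [-180.0, -0.0, -90.0]
contact_force: [-0.3, 0.1, -0.1]
gripper_width: 0.0432
gripper_force: 0.2
```

Call:
{"name": "carry_out", "arguments": {
  "targets": [
    [0,0,0,0,0,0],
    [0,0,0,0,0,0],
    [0,0,-0.04,0,0,0],
    [0,0,-0.08,0,0,0],
    [0,0,-0.08,0,0,0]
  ]
}}

```text
time_s: 10.45
tcp_pos: [0.6325, -0.0588, 0.1544]
eef_rot: [179.9, -0.0, -90.0]
contact_force: [0.6, -0.2, -1.2]
gripper_width: 0.0412
gripper_force: 15.0
```

Call:
{"name": "carry_out", "arguments": {
  "targets": [
    [0.0455,0.0843,0,0,0,0],
    [0.0455,0.0843,0,0,0,0],
    [0.0455,0.0843,0,0,0,0],
    [0.0455,0.0843,0,0,0,0],
    [0,0,0,0,0,0]
  ]
}}

```text
time_s: 11.08
tcp_pos: [0.4611, -0.1507, 0.154]
eef_rot: [179.9, 0.0, -90.1]
contact_force: [0.8, -0.1, -1.0]
gripper_width: 0.041
gripper_force: 15.0
```

Call:
{"name": "carry_out", "arguments": {
  "targets": [
    [0,0,0.07,0,0,0],
    [0,0,0.07,0,0,0],
    [0,0,0,0,0,0],
    [0,0,0,0,0,0]
  ]
}}

```text
time_s: 11.58
tcp_pos: [0.4654, -0.1497, 0.0849]
eef_rot: [-180.0, -0.0, -90.0]
contact_force: [-0.0, 0.6, -1.1]
gripper_width: 0.0415
gripper_force: 15.0
```

Call:
{"name": "carry_out", "arguments": {
  "targets": [
    [0,0,0.03,0,0,0],
    [0,0,0.02,0,0,0],
    [0,0,0.0105,0,0,0],
    [0,0,0,0,0,0],
    [0,0,0,0,0,0]
  ]
}}

```text
time_s: 12.2
tcp_pos: [0.4647, -0.1497, 0.0541]
eef_rot: [-180.0, 0.0, -90.0]
contact_force: [-0.0, 0.1, -2.2]
gripper_width: 0.0415
gripper_force: 15.0
```

Call:
{"name": "carry_out", "arguments": {
  "targets": [
    [0,0,0,0,0,0],
    [0,0,0,0,0,0],
    [0,0,0,0,0,0],
    [0,0,0,0,0,0],
    [0,0,0,0,0,0]
  ],
  "hand": 1
}}

```text
time_s: 12.82
tcp_pos: [0.4645, -0.1497, 0.0538]
eef_rot: [180.0, -0.0, -90.0]
contact_force: [-0.4, -0.1, -0.4]
gripper_width: 0.0844
gripper_force: 0.0
```

Call:
{"name": "carry_out", "arguments": {
  "targets": [
    [0,0,-0.05,0,0,0],
    [0,0,-0.09,0,0,0],
    [0,0,-0.09,0,0,0],
    [0,0,0,0,0,0]
  ]
}}

```text
time_s: 13.32
tcp_pos: [0.4668, -0.1498, 0.1724]
eef_rot: [-179.6, -0.0, -90.0]
contact_force: [-0.1, -0.4, -0.8]
gripper_width: 0.0878
gripper_force: 0.0
```

Call:
{"name": "carry_out", "arguments": {
  "targets": [
    [0.0005,-0.11,0,0,0,0],
    [0,-0.11,0,0,0,0],
    [0,-0.109,0,0,0,0],
    [0,0,0,0,0,0],
    [0,0,0,0,0,0]
  ]
}}

```text
time_s: 13.95
tcp_pos: [0.6282, -0.1499, 0.1672]
eef_rot: [179.8, 0.0, -90.0]
contact_force: [-0.3, -0.5, 0.5]
gripper_width: 0.0875
gripper_force: 0.0
```

Call:
{"name": "carry_out", "arguments": {
  "targets": [
    [0,0,0.08,0,0,0],
    [0,0,0.08,0,0,0],
    [0,0,0.08,0,0,0],
    [0,0,0.03,0,0,0],
    [0,0,0,0,0,0]
  ]
}}

```text
time_s: 14.58
tcp_pos: [0.6283, -0.1501, 0.0337]
eef_rot: [179.9, -0.0, -90.0]
contact_force: [0.6, 0.1, 0.7]
gripper_width: 0.0877
gripper_force: 0.0
```

```bash
python3 - <<'E'
from h import *
im=np.ascontiguousarray(r.capture("side")[:,:,::-1]); cv2.imwrite("pics/s2.png",cv2.resize(im[180:460,220:520],None,fx=2,fy=2)); s=r.get_state(); print(s["contact_force"],s["tcp_pos"])
E
```

```text
[1.56804093 0.63129478 0.7578542 ] [ 0.62939492 -0.15008075  0.03487929]
```

View pics/s2.png

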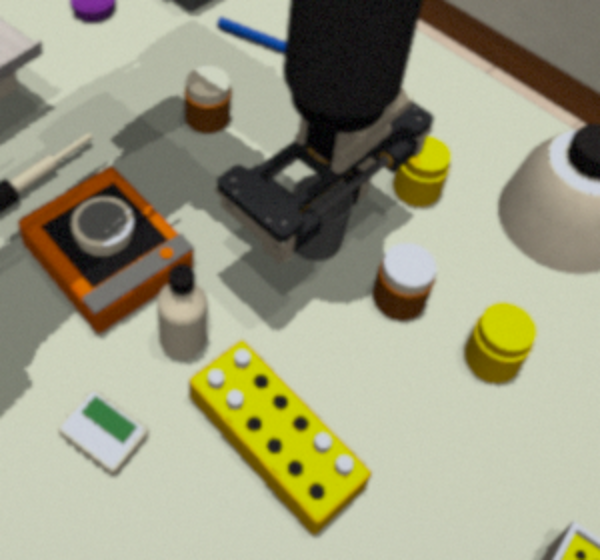

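Call:
{"name": "carry_out", "arguments": {
  "targets": [
    [0,0,0,0,0,0],
    [0,0,0,0,0,0],
    [0,0,0,0,0,0],
    [0,0,0,0,0,0],
    [0,0,0,0,0,0]
  ],
  "hand": 0,
  "squeeze": 12
}}

```text
time_s: 15.25
tcp_pos: [0.6295, -0.15, 0.0342]
eef_rot: [-180.0, -0.0, -90.0]
contact_force: [0.4, 0.0, 2.8]
gripper_width: 0.0549
gripper_force: 12.0
```

Call:
{"name": "carry_out", "arguments": {
  "targets": [
    [0,0,0,0,0,0],
    [0,0,-0.04,0,0,0],
    [0,0,-0.08,0,0,0],
    [0,0,-0.06,0,0,0],
    [0,0,0,0,0,0]
  ]
}}

```text
time_s: 15.88
tcp_pos: [0.6304, -0.15, 0.1264]
eef_rot: [-179.8, -0.0, -90.0]
contact_force: [-0.1, 0.6, -0.3]
gripper_width: 0.055
gripper_force: 12.0
```

Call:
{"name": "carry_out", "arguments": {
  "targets": [
    [0,0,0,0,0,0.15],
    [0,0,0,0,0,0.15],
    [0,0,0,0,0,0.15],
    [0,0,0,0,0,0.15],
    [0,0,0,0,0,0.15]
  ]
}}

```text
time_s: 16.5
tcp_pos: [0.6281, -0.1499, 0.1223]
eef_rot: [179.9, -0.1, -135.3]
contact_force: [-0.4, -0.5, -1.3]
gripper_width: 0.0556
gripper_force: 12.0
```

Call:
{"name": "carry_out", "arguments": {
  "targets": [
    [0,0,0,0,0,0.15],
    [0,0,0,0,0,0.15],
    [0,0,0,0,0,0.15],
    [0,0,0,0,0,0.15],
    [0,0,0,0,0,0.15]
  ]
}}

```text
time_s: 17.12
tcp_pos: [0.6281, -0.1499, 0.1223]
eef_rot: [180.0, -0.1, 179.7]
contact_force: [0.5, 0.1, -1.0]
gripper_width: 0.0552
gripper_force: 12.0
```

Call:
{"name": "carry_out", "arguments": {
  "targets": [
    [0.065,-0.08,0,0,0,0],
    [0.065,-0.08,0,0,0,0],
    [0.065,-0.08,0,0,0,0],
    [0,0,0,0,0,0],
    [0,0,0,0,0,0]
  ]
}}

```text
time_s: 17.75
tcp_pos: [0.5311, -0.27, 0.1231]
eef_rot: [180.0, -0.1, 179.9]
contact_force: [0.8, 0.3, -0.9]
gripper_width: 0.0553
gripper_force: 12.0
```

Call:
{"name": "carry_out", "arguments": {
  "targets": [
    [-0.0025,0.001,0.06,0,0,0],
    [0,0,0.06,0,0,0],
    [0,0,0.03,0,0,0],
    [0,0,0,0,0,0],
    [0,0,0,0,0,0]
  ]
}}

```text
time_s: 18.38
tcp_pos: [0.5337, -0.2694, 0.0497]
eef_rot: [-180.0, 0.1, -180.0]
contact_force: [0.7, -0.4, 0.1]
gripper_width: 0.0553
gripper_force: 12.0
```

Call:
{"name": "carry_out", "arguments": {
  "targets": [
    [0.002,0,0.018,0,0,0],
    [0,0,0.012,0,0,0],
    [0,0,0,0,0,0],
    [0,0,0,0,0,0]
  ]
}}

```text
time_s: 18.88
tcp_pos: [0.5317, -0.2695, 0.0337]
eef_rot: [180.0, -0.0, 180.0]
contact_force: [0.4, -0.2, 0.5]
gripper_width: 0.0549
gripper_force: 12.0
```

Call:
{"name": "carry_out", "arguments": {
  "targets": [
    [0,0,0,0,0,0],
    [0,0,0,0,0,0],
    [0,0,0,0,0,0],
    [0,0,0,0,0,0],
    [0,0,0,0,0,0]
  ],
  "hand": 0.85
}}

```text
time_s: 19.5
tcp_pos: [0.5318, -0.2695, 0.0338]
eef_rot: [-180.0, 0.0, 180.0]
contact_force: [1.3, 0.3, -0.1]
gripper_width: 0.0741
gripper_force: 0.0
```

Call:
{"name": "carry_out", "arguments": {
  "targets": [
    [0,0,-0.05,0,0,0],
    [0,0,-0.09,0,0,0],
    [0,0,-0.09,0,0,0],
    [0,0,0,0,0,0]
  ]
}}

```text
time_s: 20.0
tcp_pos: [0.5341, -0.2701, 0.153]
eef_rot: [-179.9, 0.4, -180.0]
contact_force: [0.4, -0.5, -0.2]
gripper_width: 0.0745
gripper_force: 0.0
```

```bash
python3 - <<'E'
from h import *
s=r.get_state(); print(s["contact_force"],s["tcp_pos"],s["joints"].round(0))
E
```

```text
[ 0.35518695 -0.45785516 -0.221939  ] [ 0.53408456 -0.27012456  0.15303429] [ -8.  17. -16.   0. -57. -82.]
```

Call:
{"name": "carry_out", "arguments": {
  "targets": [
    [0,0,0,0,0,-0.15],
    [0,0,0,0,0,-0.15],
    [0,0,0,0,0,-0.15],
    [0,0,0,0,0,-0.15],
    [0,0,0,0,0,-0.15]
  ]
}}

```text
time_s: 20.62
tcp_pos: [0.5313, -0.2693, 0.1479]
eef_rot: [179.9, -0.0, -134.7]
contact_force: [-0.5, 0.2, -0.3]
gripper_width: 0.0749
gripper_force: 0.0
```

Call:
{"name": "carry_out", "arguments": {
  "targets": [
    [0,0,0,0,0,-0.15],
    [0,0,0,0,0,-0.15],
    [0,0,0,0,0,-0.15],
    [0,0,0,0,0,-0.15],
    [0,0,0,0,0,-0.15]
  ]
}}

```text
time_s: 21.25
tcp_pos: [0.5313, -0.2693, 0.1479]
eef_rot: [179.9, 0.0, -89.7]
contact_force: [-0.5, 0.3, -1.0]
gripper_width: 0.0746
gripper_force: 0.0
```

Call:
{"name": "carry_out", "arguments": {
  "targets": [
    [-0.021,-0.107,0,0,0,0],
    [-0.021,-0.107,0,0,0,0],
    [0,0,0,0,0,0],
    [0,0,0,0,0,0]
  ]
}}

```text
time_s: 21.75
tcp_pos: [0.6381, -0.2482, 0.1474]
eef_rot: [179.9, 0.0, -90.0]
contact_force: [-0.1, -0.5, 0.3]
gripper_width: 0.0745
gripper_force: 0.0
```

```bash
python3 - <<'E'
from h import *
im=np.ascontiguousarray(r.capture("top")[:,:,::-1]); cv2.imwrite("pics/t3.png",cv2.resize(im[150:350,270:520],None,fx=3,fy=3)); s=r.get_state(); print(s["contact_force"],s["tcp_pos"])
E
```

```text
[-0.77585624  0.56906645 -0.1665837 ] [ 0.63781437 -0.2484059   0.14786345]
```

View pics/t3.png

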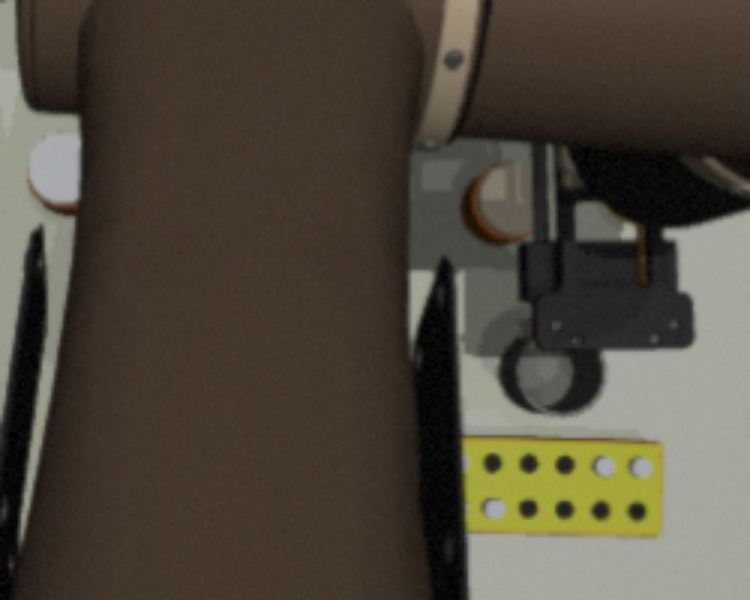

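Call:
{"name": "carry_out", "arguments": {
  "targets": [
    [0,-0.003,0.08,0,0,0],
    [0,0,0.08,0,0,0],
    [0,0,0.06,0,0,0],
    [0,0,0.03,0,0,0],
    [0,0,0,0,0,0]
  ]
}}

```text
time_s: 22.42
tcp_pos: [0.6394, -0.2487, 0.0234]
eef_rot: [179.9, 0.0, -90.0]
contact_force: [-0.6, -0.0, 0.3]
gripper_width: 0.0749
gripper_force: 0.0
```

Call:
{"name": "carry_out", "arguments": {
  "targets": [
    [0,0,0,0,0,0],
    [0,0,0,0,0,0],
    [0,0,0,0,0,0],
    [0,0,0,0,0,0],
    [0,0,0,0,0,0]
  ],
  "hand": 0,
  "squeeze": 20
}}

```text
time_s: 23.05
tcp_pos: [0.6404, -0.2485, 0.0248]
eef_rot: [-180.0, -0.0, -90.0]
contact_force: [-2.4, -0.1, 6.8]
gripper_width: 0.0492
gripper_force: 20.0
```

Call:
{"name": "carry_out", "arguments": {
  "targets": [
    [0,0,0,0,0,0],
    [0,0,-0.04,0,0,0],
    [0,0,-0.11,0,0,0],
    [0,0,-0.11,0,0,0],
    [0,0,-0.08,0,0,0]
  ]
}}

```text
time_s: 23.68
tcp_pos: [0.6409, -0.2486, 0.198]
eef_rot: [-179.8, -0.0, -90.0]
contact_force: [0.7, 0.7, -2.7]
gripper_width: 0.0494
gripper_force: 20.0
```

Call:
{"name": "carry_out", "arguments": {
  "targets": [
    [-0.119,0.034,0,0,0,0],
    [-0.119,0.034,0,0,0,0],
    [-0.119,0.034,0,0,0,0],
    [-0.119,0.034,0,0,0,0],
    [-0.119,0.034,0,0,0,0]
  ]
}}

```text
time_s: 24.3
tcp_pos: [0.5547, 0.0509, 0.1951]
eef_rot: [-179.9, 0.0, -90.0]
contact_force: [1.3, 0.2, -2.0]
gripper_width: 0.0493
gripper_force: 20.0
```

Call:
{"name": "carry_out", "arguments": {
  "targets": [
    [-0.119,0.034,0,0,0,0],
    [-0.119,0.034,0,0,0,0],
    [-0.119,0.034,0,0,0,0],
    [-0.119,0.034,0,0,0,0],
    [-0.119,0.034,0,0,0,0]
  ]
}}

```text
time_s: 24.92
tcp_pos: [0.4695, 0.3485, 0.1952]
eef_rot: [-179.9, 0.1, -90.0]
contact_force: [0.5, 0.2, -2.0]
gripper_width: 0.0497
gripper_force: 20.0
```

Call:
{"name": "carry_out", "arguments": {
  "targets": [
    [0,0,0.05,0,0,0],
    [0,0,0.05,0,0,0],
    [0,0,0,0,0,0],
    [0,0,0,0,0,0]
  ]
}}

```text
time_s: 25.42
tcp_pos: [0.471, 0.3469, 0.1453]
eef_rot: [-179.9, 0.1, -90.0]
contact_force: [-0.1, 0.5, -1.5]
gripper_width: 0.0498
gripper_force: 20.0
```

Call:
{"name": "carry_out", "arguments": {
  "targets": [
    [-0.0045,0,0.035,0,0,0],
    [0,0,0.025,0,0,0],
    [0,0,0.008,0,0,0],
    [0,0,0,0,0,0],
    [0,0,0,0,0,0]
  ]
}}

```text
time_s: 26.05
tcp_pos: [0.4706, 0.349, 0.1101]
eef_rot: [-180.0, 0.0, -90.0]
contact_force: [0.3, -0.6, -2.1]
gripper_width: 0.0494
gripper_force: 20.0
```

Call:
{"name": "carry_out", "arguments": {
  "targets": [
    [0,0,0.008,0,0,0],
    [0,0,0.006,0,0,0],
    [0,0,0,0,0,0],
    [0,0,0,0,0,0]
  ]
}}

```text
time_s: 26.55
tcp_pos: [0.4708, 0.3496, 0.1034]
eef_rot: [-179.9, 0.1, -90.0]
contact_force: [-1.3, 4.0, 3.0]
gripper_width: 0.0498
gripper_force: 20.0
```

Call:
{"name": "carry_out", "arguments": {
  "targets": [
    [0,0,0,0,0,0],
    [0,0,0,0,0,0],
    [0,0,0,0,0,0],
    [0,0,0,0,0,0],
    [0,0,0,0,0,0]
  ],
  "hand": 0.85
}}

```text
time_s: 27.18
tcp_pos: [0.4703, 0.3487, 0.1027]
eef_rot: [180.0, -0.0, -90.0]
contact_force: [1.3, -0.2, 0.7]
gripper_width: 0.074
gripper_force: 0.0
```

Call:
{"name": "carry_out", "arguments": {
  "targets": [
    [0,0,-0.03,0,0,0],
    [0,0,-0.08,0,0,0],
    [0,0,-0.08,0,0,0],
    [0,0,0,0,0,0]
  ]
}}

```text
time_s: 27.68
tcp_pos: [0.4719, 0.3504, 0.2028]
eef_rot: [-179.7, 0.3, -90.0]
contact_force: [-0.2, 0.6, 0.1]
gripper_width: 0.0747
gripper_force: 0.0
```

Call:
{"name": "carry_out", "arguments": {
  "targets": [
    [0.105,-0.0635,0,0,0,0],
    [0.105,-0.0635,0,0,0,0],
    [0.105,-0.0635,0,0,0,0],
    [0.105,-0.0635,0,0,0,0]
  ]
}}

```text
time_s: 28.18
tcp_pos: [0.598, 0.1371, 0.1983]
eef_rot: [-180.0, 0.0, -90.0]
contact_force: [0.9, 0.1, -0.1]
gripper_width: 0.0746
gripper_force: 0.0
```

Call:
{"name": "carry_out", "arguments": {
  "targets": [
    [0.105,-0.0635,0,0,0,0],
    [0.105,-0.0635,0,0,0,0],
    [0,0,0,0,0,0],
    [0,0,0,0,0,0]
  ]
}}

```text
time_s: 28.68
tcp_pos: [0.6606, 0.0333, 0.1976]
eef_rot: [180.0, -0.0, -90.1]
contact_force: [0.5, 0.3, 0.0]
gripper_width: 0.0746
gripper_force: 0.0
```

```bash
python3 - <<'E'
from h import *
im=np.ascontiguousarray(r.capture("side")[:,:,::-1]); top=np.ascontiguousarray(r.capture("top")[:,:,::-1]); 
cv2.imwrite("pics/s3.png",np.hstack([cv2.resize(im[100:280,100:300],(400,360)),cv2.resize(top[220:400,60:260],(400,360))])); s=r.get_state(); print(s["contact_force"],s["tcp_pos"])
E
```

```text
[-0.18902592 -0.38292933 -0.75754977] [0.66041514 0.03457491 0.19801269]
```

View pics/s3.png

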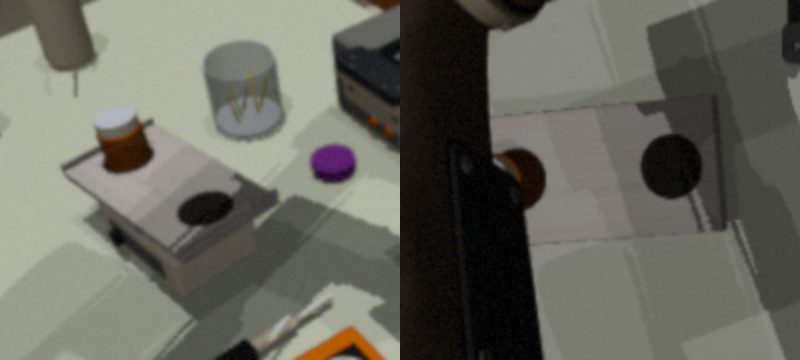

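The first jar stands on the left disc (crop (123,150)) and the platform is tipped left as expected. Next, the second jar.

Call:
{"name": "carry_out", "arguments": {
  "targets": [
    [0,-0.003,0.1,0,0,0],
    [0,0,0.1,0,0,0],
    [0,0,0.08,0,0,0],
    [0,0,0.04,0,0,0],
    [0,0,0,0,0,0]
  ]
}}

```text
time_s: 29.4
tcp_pos: [0.6609, 0.0348, 0.0364]
eef_rot: [179.8, -0.1, -89.9]
contact_force: [0.6, -1.0, 0.6]
gripper_width: 0.0746
gripper_force: 0.0
```

Call:
{"name": "carry_out", "arguments": {
  "targets": [
    [0,0,0.025,0,0,0],
    [0,0,0,0,0,0],
    [0,0,0,0,0,0]
  ]
}}

```text
time_s: 29.78
tcp_pos: [0.6627, 0.034, 0.0261]
eef_rot: [-179.9, 0.0, -90.0]
contact_force: [0.3, 0.6, -0.1]
gripper_width: 0.0744
gripper_force: 0.0
```

Call:
{"name": "carry_out", "arguments": {
  "targets": [
    [0,0,0,0,0,0],
    [0,0,0,0,0,0],
    [0,0,0,0,0,0],
    [0,0,0,0,0,0],
    [0,0,0,0,0,0]
  ],
  "hand": 0,
  "squeeze": 20
}}

```text
time_s: 30.4
tcp_pos: [0.6622, 0.0337, 0.0255]
eef_rot: [180.0, -0.0, -90.0]
contact_force: [-0.6, -0.5, 2.7]
gripper_width: 0.0498
gripper_force: 20.0
```

Call:
{"name": "carry_out", "arguments": {
  "targets": [
    [0,0,0,0,0,0],
    [0,0,-0.04,0,0,0],
    [0,0,-0.11,0,0,0],
    [0,0,-0.11,0,0,0],
    [0,0,-0.08,0,0,0]
  ]
}}

```text
time_s: 31.02
tcp_pos: [0.6628, 0.0339, 0.1976]
eef_rot: [-179.9, 0.0, -90.0]
contact_force: [0.5, 0.0, -2.5]
gripper_width: 0.0492
gripper_force: 20.0
```

Call:
{"name": "carry_out", "arguments": {
  "targets": [
    [-0.083,0.0893,0,0,0,0],
    [-0.083,0.0893,0,0,0,0],
    [-0.083,0.0893,0,0,0,0],
    [-0.083,0.0893,0,0,0,0],
    [0,0,0,0,0,0]
  ]
}}

```text
time_s: 31.65
tcp_pos: [0.4811, 0.2022, 0.1954]
eef_rot: [180.0, 0.1, -89.7]
contact_force: [0.9, 0.5, -1.1]
gripper_width: 0.0493
gripper_force: 20.0
```

Call:
{"name": "carry_out", "arguments": {
  "targets": [
    [0,0,0.06,0,0,0],
    [0,0,0.05,0,0,0],
    [0,0,0,0,0,0],
    [0,0,0,0,0,0]
  ]
}}

```text
time_s: 32.15
tcp_pos: [0.4845, 0.1998, 0.141]
eef_rot: [-180.0, 0.0, -90.0]
contact_force: [0.1, 0.3, -1.6]
gripper_width: 0.0493
gripper_force: 20.0
```

Call:
{"name": "carry_out", "arguments": {
  "targets": [
    [0,0.001,0.02,0,0,0],
    [0,0,0.013,0,0,0],
    [0,0,0.013,0,0,0],
    [0,0,0,0,0,0],
    [0,0,0,0,0,0]
  ]
}}

```text
time_s: 32.78
tcp_pos: [0.4832, 0.1998, 0.1174]
eef_rot: [180.0, -0.0, -90.0]
contact_force: [-0.9, 0.4, -0.8]
gripper_width: 0.0493
gripper_force: 20.0
```

Call:
{"name": "carry_out", "arguments": {
  "targets": [
    [0,0,0.008,0,0,0],
    [0,0,0.007,0,0,0],
    [0,0,0,0,0,0],
    [0,0,0,0,0,0]
  ]
}}

```text
time_s: 33.28
tcp_pos: [0.4833, 0.1998, 0.11]
eef_rot: [-180.0, -0.0, -90.0]
contact_force: [0.4, -1.7, 1.4]
gripper_width: 0.0493
gripper_force: 20.0
```

```bash
python3 - <<'E'
from h import *
im=np.ascontiguousarray(r.capture("side")[:,:,::-1]); s=r.get_state(); print(s["contact_force"],s["moment"],s["tcp_pos"])
cv2.imwrite("pics/s4.png",cv2.resize(im[120:280,100:300],(800,600)))
E
```

```text
[ 0.04428718 -2.19996021  0.46973518] [-0.63475132 -0.06866979 -0.01291768] [0.48333847 0.19974059 0.10997685]
```

View pics/s4.png

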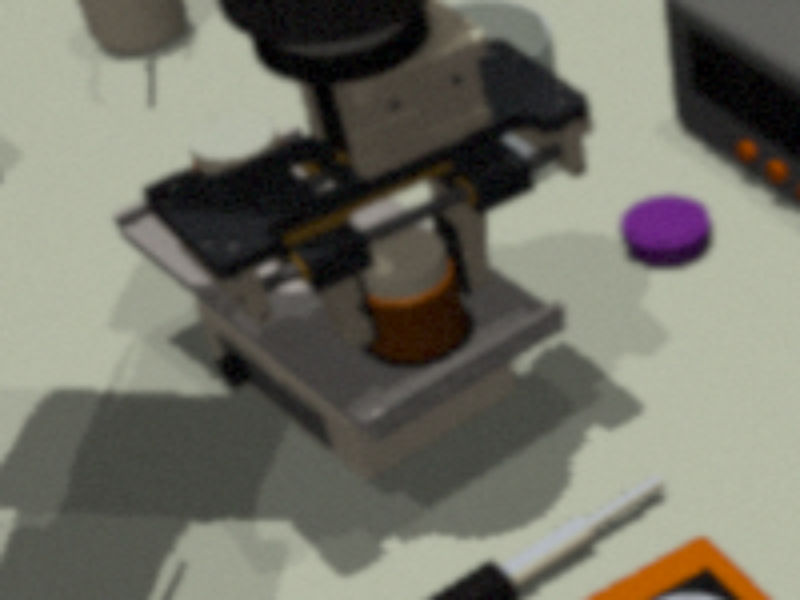

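The jar is seated on the right disc (410,330) and the platform looks level. I'll release and back off.

Call:
{"name": "carry_out", "arguments": {
  "targets": [
    [0,0,0,0,0,0],
    [0,0,0,0,0,0],
    [0,0,0,0,0,0],
    [0,0,0,0,0,0],
    [0,0,0,0,0,0]
  ],
  "hand": 0.85
}}

```text
time_s: 33.95
tcp_pos: [0.4832, 0.1998, 0.1098]
eef_rot: [180.0, -0.0, -90.0]
contact_force: [0.1, -1.2, -0.3]
gripper_width: 0.0743
gripper_force: 0.0
```

Call:
{"name": "carry_out", "arguments": {
  "targets": [
    [0,0,-0.03,0,0,0],
    [0,0,-0.08,0,0,0],
    [0,0,-0.1,0,0,0],
    [0,0,-0.1,0,0,0],
    [0,0,0,0,0,0]
  ]
}}

```text
time_s: 34.58
tcp_pos: [0.4851, 0.2009, 0.2705]
eef_rot: [-179.6, 0.3, -90.0]
contact_force: [0.4, 0.5, -0.7]
gripper_width: 0.0748
gripper_force: 0.0
```

Call:
{"name": "carry_out", "arguments": {
  "targets": [
    [0.11,0,0,0,0,0],
    [0.11,0,0,0,0,0],
    [0.11,0,0,0,0,0],
    [0.11,0,0,0,0,0],
    [0.11,0,0,0,0,0]
  ]
}}

```text
time_s: 35.2
tcp_pos: [0.4827, -0.0769, 0.2654]
eef_rot: [-180.0, 0.0, -90.0]
contact_force: [1.1, 0.6, 0.3]
gripper_width: 0.0748
gripper_force: 0.0
```

```bash
python3 - <<'E'
from h import *
top=np.ascontiguousarray(r.capture("top")[:,:,::-1]); im=np.ascontiguousarray(r.capture("side")[:,:,::-1]); s=r.get_state(); print(s["contact_force"],s["tcp_pos"],s["time_s"])
cv2.imwrite("pics/f1.png",np.hstack([cv2.resize(im[130:270,110:260],(400,373)),cv2.resize(top[220:360,75:225],(400,373))]))
cv2.imwrite("pics/topf.png",top)
H,S,V=cv2.split(cv2.cvtColor(top,cv2.COLOR_BGR2HSV))
cap=((V>70)).astype(np.uint8)*255
for nm,P in(("L",(.471,.349,.14)),("R",(.4836,.2,.14))):
    u,v=px("top",P); print(nm,u,v)
E
```

```text
[ 0.43958601  0.35189768 -1.22399907] [ 0.48227111 -0.07921097  0.26507275] 35.3
L 103.41038565244844 311.7810107339206
R 189.43286204286537 304.2916859816867
```

View pics/f1.png

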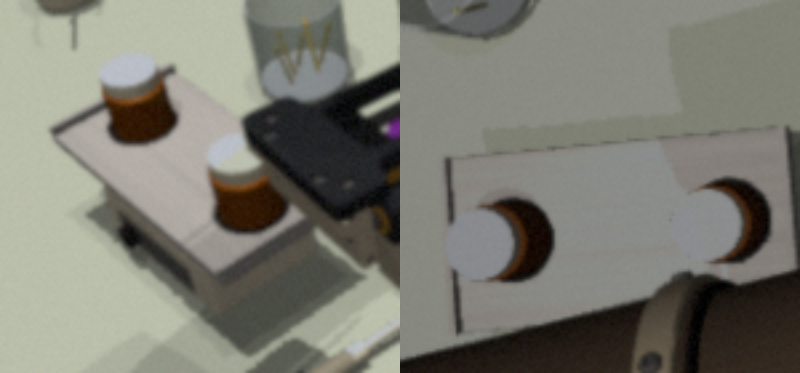

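Call:
{"name": "carry_out", "arguments": {
  "targets": [
    [0.12,0,0,0,0,0],
    [0.12,0,0,0,0,0],
    [0.1,0,0,0,0,0],
    [0,0,0,0,0,0],
    [0,0,0,0,0,0]
  ]
}}

```text
time_s: 35.92
tcp_pos: [0.4829, -0.245, 0.2647]
eef_rot: [180.0, 0.0, -90.1]
contact_force: [-0.7, -0.3, 0.1]
gripper_width: 0.0744
gripper_force: 0.0
```

```bash
python3 - <<'E'
from h import *
top=np.ascontiguousarray(r.capture("top")[:,:,::-1]); im=np.ascontiguousarray(r.capture("side")[:,:,::-1])
cv2.imwrite("pics/topf.png",top);cv2.imwrite("pics/sidef.png",im)
a=cv2.resize(top[270:350,80:230],(800,427),interpolation=cv2.INTER_CUBIC)
cv2.imwrite("pics/f2.png",cv2.convertScaleAbs(a,alpha=1.8))
# registration of platform ends between start and now (feature = end lips)
t0=cv2.imread("pics/top0.png",0); s0=cv2.imread("pics/side0.png",0)
for nm,I0,I1,n in(("top",t0,cv2.cvtColor(top,6),"top"),("side",s0,cv2.cvtColor(im,6),"side")):
    for e,y in(("left",119),("right",-119)):
        for x in(-58,58):
            c,s=np.cos(np.radians(4.8)),np.sin(np.radians(4.8))
            P=(.4774+(c*x-s*y)/1000,.2746+(s*x+c*y)/1000,.09); u,v=px(n,P).round().astype(int)
            if not(12<u<628 and 12<v<468): continue
            T=I0[v-8:v+9,u-8:u+9]; W=I1[v-13:v+14,u-13:u+14]
            m=cv2.matchTemplate(W,T,cv2.TM_CCOEFF_NORMED); _,mx,_,l=cv2.minMaxLoc(m)
            up=px(n,(P[0],P[1],.1))-px(n,P)
            print(nm,e,x,(u,v),"shift",l[0]-5,l[1]-5,round(mx,2),"px per 10mm up",up.round(1))
E
```

```text
top left -58 (np.int64(94), np.int64(344)) shift 0 0 0.99 px per 10mm up [-2.6  0.8]
top left 58 (np.int64(90), np.int64(280)) shift 0 0 0.98 px per 10mm up [-2.6  0. ]
top right -58 (np.int64(224), np.int64(333)) shift 0 0 0.99 px per 10mm up [-1.2  0.7]
top right 58 (np.int64(219), np.int64(268)) shift 0 0 0.99 px per 10mm up [-1.2 -0.1]
side left -58 (np.int64(130), np.int64(177)) shift 0 0 0.99 px per 10mm up [-1.4 -3.6]
side left 58 (np.int64(174), np.int64(154)) shift 0 0 0.88 px per 10mm up [-1.  -3.6]
side right -58 (np.int64(193), np.int64(231)) shift 0 0 0.99 px per 10mm up [-1.1 -3.7]
side right 58 (np.int64(240), np.int64(201)) shift 0 0 0.99 px per 10mm up [-0.6 -3.7]
```

View pics/f2.png

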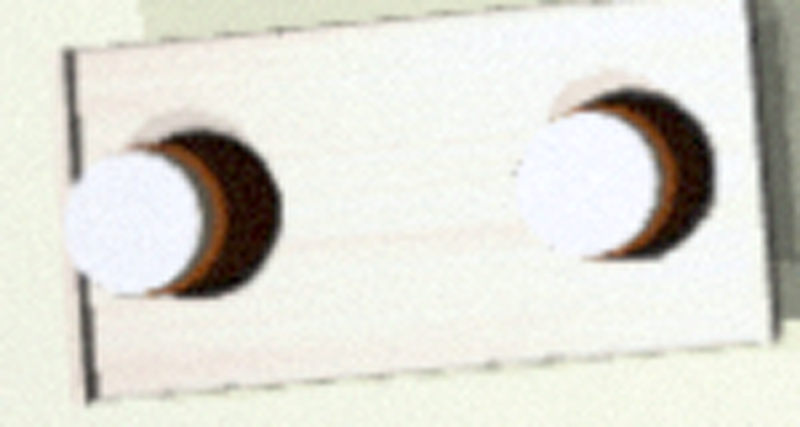

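Call:
{"name": "carry_out", "arguments": {
  "targets": [
    [-0.12,0,-0.02,0,0,0],
    [-0.12,0,-0.02,0,0,0],
    [-0.12,0,0,0,0,0],
    [-0.12,0,0,0,0,0],
    [-0.12,0,0,0,0,0]
  ]
}}

```text
time_s: 36.65
tcp_pos: [0.4824, 0.0579, 0.2855]
eef_rot: [-179.9, 0.0, -89.9]
contact_force: [1.5, -0.3, 0.2]
gripper_width: 0.0744
gripper_force: 0.0
```

Call:
{"name": "carry_out", "arguments": {
  "targets": [
    [-0.12,0,0,0,0,0],
    [-0.12,0,0,0,0,0],
    [-0.12,0,0,0,0,0],
    [-0.12,0,0,0,0,0],
    [0,0,0,0,0,0]
  ]
}}

```text
time_s: 37.28
tcp_pos: [0.4818, 0.2994, 0.2842]
eef_rot: [180.0, -0.0, -89.7]
contact_force: [-0.8, -0.5, -0.5]
gripper_width: 0.075
gripper_force: 0.0
```

```bash
python3 - <<'E'
from h import *
top=np.ascontiguousarray(r.capture("top")[:,:,::-1]); im=np.ascontiguousarray(r.capture("side")[:,:,::-1]); s=r.get_state(); print(s["contact_force"],s["tcp_pos"],s["time_s"])
cv2.imwrite("pics/f3.png",np.hstack([cv2.resize(im[220:460,220:460],(400,400)),cv2.resize(top[200:350,350:500],(400,400))]))
V=cv2.cvtColor(top,cv2.COLOR_BGR2HSV)[:,:,2]
for nm,P in(("beaker",(.5324,-.2695,.065)),("bottlecap",(.4646,-.1495,.105))): print(nm,px("top",P),px("side",P))
m=(V<55).astype(np.uint8)*255
u,v=px("top",(.4646,-.1495,.105)); c=blob(m,u,v,12); print("cap",rectpose("top",c,.105))
u,v=px("top",(.5324,-.2695,.065)); print(int(u),int(v),V[int(v),int(u)-22:int(u)+23],V[int(v)-22:int(v)+23,int(u)])
E
```

```text
[-1.39816295  0.1313321  -0.14098144] [0.48212549 0.29617604 0.28463035] 37.375
beaker [455.59028349 273.16224868] [393.5361542  354.19034425]
bottlecap [394.2295852  312.72341553] [310.71119263 316.56575016]
cap ((466.21905517578125, -148.42637634277344), (20.259363174438477, 18.696725845336914), 62.91928482055664)
455 273 [ 98  90  77  44  18   5  11  12  21  52  62  69  68  69  65  70  69  69
  69  69  70  70  68  59  60  55  51  53  27  15  14  14  16  12  13  13
  14  37  70  90 107 107 108 111 110] [111 111 109 110 111 109 107  91  73  46  20  17  21  44  57  63  63  65
  64  66  67  64  68  63  62  59  61  58  58  55  60  58  49  27  15  21
  50  76 104 111 111 100 102  99  82]
```

View pics/f3.png

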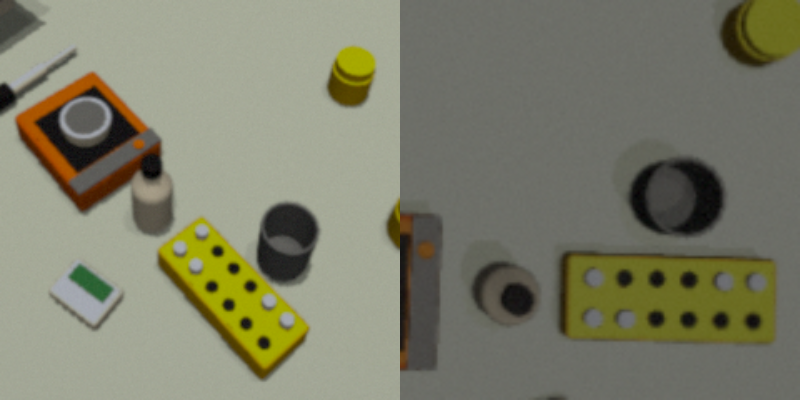

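The bottle stands mid-gap (crop (152,205)) and the beaker stands just behind the rack, centred (crop (287,240)). Everything is upright and nothing else has moved.

```bash
python3 -c "
from plant import r
print(r.close_job())"
```

```text
the job is handed in; nothing more can be done
None
```

I set out the dish, bottle, beaker and both jars as asked and handed the job in at about 37 s. In the last pictures everything was upright and released, the platform was level and the pipette was undisturbed; the gripper body did brush the shaker's corner once, at about 7 N.

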